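# Hold the red-capped tube down in the tube reader

## Robot

A 6-joint arm with a two-finger parallel gripper is mounted at the origin on the work surface; the furniture and walls round the work are solid. World frame = base frame: x ahead of the robot, y to its left, z up, the work surface at z = 0. Lengths are in m, angles in degrees, forces in N, time in s.
With the tool pointing down it reaches from about 0.4 to 0.825 m from the base axis. Payload 7 kg.
Tool frame: the origin (TCP) lies between the finger pads; the fingertips stand 25 mm ahead of it and the grasp point (between the pads) lies 6 mm ahead of it; z points along the fingers, y is the line along which they close (so a half turn about z gives the same grasp; the last joint's range is limited). The gripper opens to 88 mm and grips with 3 to 60 N. Pads are 19 mm wide; open, the fingers measure 130 mm over their backs; the gripper's body (78 mm by 193 mm) begins 47 mm behind the grasp point.
Start: joints at [83.256, 20.546, 0.682, 0, -70.136, -16.507], TCP at [0.266, 0.62, 0.252] pointing down, gripper open.
Joint ranges: [-176.03, 176.03], [-82.01, 121.73], [-58.28, 71.71], [-173.87, 95.51], [-174.79, -0.11], [-173.66, 173.66]. Speed limits (degrees/s): [136.94, 136.94, 172.46, 180, 180, 180].

## Interface

Orientations are given as [roll, pitch, yaw] about the fixed x, y, z axes, in that order (R = Rz(yaw) Ry(pitch) Rx(roll)).
In Python, from plant import ctrl, eyes, ticket gives the robot as it stands (ctrl), with the cameras (eyes) and the job (ticket).
- The arm moves only by the shell command python3 drive.py 'ROWS'. ROWS is 1 to 8 rows, parted by a bar, with the numbers parted by commas; each row has 5 numbers: dx, dy, dz in a scale on which 1.0 is 0.4 m, then a turn about the tool's z in shares of 360 degrees (1.0 is 360 degrees), then the finger opening in m; each row is the pose to reach, as a shift and turn from the pose commanded when the command began, along the tool's axes at that moment; what a row does not reach only later rows make up. A row lasts 1/8 s, in which the tool goes at most 0.0625 m and 10.7 degrees, less where a joint would pass 70% of its speed; a pose out of reach is approached as far as the arm can. The fingers move at their own pace and stop on an object; the grip force is fixed at half the most. Time passes only in rows, so rows that do not move let the fingers close. It prints the time, the measured TCP pose, the force, the opening and the grip force at its end. A shift or turn number past 1, either way, is cut back to 1. Input that does not fit is refused with a message, and nothing moves.
- ctrl.get_obs(): the state, without advancing time (a new reading comes with each control period).
- eyes.snapshot(name): name is "side" or "top"; returns a dict with "frame" (384x512x3 uint8, red, green, blue), "z_map" (384x512 float32, m along the optical axis (not along the pixel's ray), 0 where there is no reading), "fovy" (degrees; the focal length in pixels is half the picture's height over the tangent of half this angle, whatever the lens; pixels are square), "cx", "cy" (the principal point, pixels), "k1" (the pictures are not rectified: a ray, as slopes to the right and down, at radius r is drawn at 1 + k1 r^2 times it, then the intrinsics apply), "R" (3x3) and "t" (3): a world point X has camera coordinates R X + t. Camera axes: x right, y down, z forward; pixel columns grow to the right and rows downward; lengths in m; the calibration is good to about 2 mm. A picture is of the moment at which its call begins.
- ticket.close_job(): hands the job in; it is judged then, once.
The state is a dict: "clock": time; "joint_pos": joint angles; "qvel": joint speeds; "tau": joint torques, N m; "tool_pos": TCP position; "orientation": TCP orientation; "force": force on the tool from outside, world axes, zero at the start; "moment": the same for the moment, N m; "opening": finger opening in m; "gripper_force": force on a finger pad.
Only numpy, scipy, OpenCV 4.12 (cv2) and the standard library are available. Lean on these libraries where they do the work, as an engineer would, in place of code of your own. Each camera call takes 0.05 s, during which the arm holds its last target. There are 200 camera calls.

## Task

Pick the red-capped tube out of the sample crate, set it upright in the blue spring-loaded well of the small white tube reader, and press it down until the orange pointer stands in the green band of the scale (12 mm down, never on to the stop). Push only through the tube, keep the pointer in the green band for two seconds and finish the program still gripping the tube and holding it pressed there. Leave the other tubes in their holes in the crate.

Things in the scene. Friction and masses are not known exactly. Their poses are not given: they have to be found in the camera images.
- red_tube: the only red-capped sample tube, 17 mm wide, 104 mm tall, ribbed cap 16.4 mm across covering the top 26 mm, body 13 mm across; origin at the centre of the bottom end, z along the tube to the cap. About 12 g, rigid. Starts upright in one of the crate's six holes.
- crate: blue sample crate with a grey insert, 98 x 164 x 56 mm (x, y, z), fixed; origin at the centre of its underside. Six holes of 14.5 mm in the insert at x = -23 and +23 mm, y = -52, 0 and +52 mm; the hole floors are 8 mm and the insert's top 53 mm above the bench, so each tube's cap stands at 86 to 112 mm. Neighbours are 46 mm apart along the crate's x and 52 mm along its y. Every hole holds a tube.
- reader: white tube reader, 120 x 100 mm, housing 42 mm tall, fixed; origin at the centre of its underside, the blue well rises from its middle. On the side of the well towards the reader's +y a 28 mm wide scale post reaches 101 mm high; its face towards -x carries a white scale with a 6 mm tall green band and, below it, a red line.
- well (a joint): travel of the spring-loaded well in m: 0 up at rest, grows as it is pressed down, hard stop at 0.022. The orange pointer moves with the well and is in the green band from 0.009 to 0.015 (middle 0.012). Spring: about 3 N to start moving, then 400 N/m more (7 to 8 N at 0.012, about 12 N at the stop); it springs back up when released.
- well_floor (a point): centre of the well's inner floor, where the tube's bottom end rests; moves with the well. 69 mm above the bench at rest. (Beside the work, at the far right with y under about -0.4, stands a tall open centrifuge; the gripper may start over it, so rise before moving across.)
- well_mouth (a point): centre of the well's rim, 107 mm above the bench at rest, 38 mm above the well floor; moves with the well. The bore is 16 mm across, widening over the upper 10 mm to about 27 mm at the rim (38 mm across outside).
- yellow_1: yellow-capped sample tube, 17 mm wide, 104 mm tall, ribbed cap 16.4 mm across covering the top 26 mm, body 13 mm across; origin at the centre of the bottom end, z along the tube to the cap. In the crate; to be left there.
- yellow_2: yellow-capped sample tube, 17 mm wide, 104 mm tall, ribbed cap 16.4 mm across covering the top 26 mm, body 13 mm across; origin at the centre of the bottom end, z along the tube to the cap. In the crate; to be left there.
- yellow_3: yellow-capped sample tube, 17 mm wide, 104 mm tall, ribbed cap 16.4 mm across covering the top 26 mm, body 13 mm across; origin at the centre of the bottom end, z along the tube to the cap. In the crate; to be left there.
- yellow_4: yellow-capped sample tube, 17 mm wide, 104 mm tall, ribbed cap 16.4 mm across covering the top 26 mm, body 13 mm across; origin at the centre of the bottom end, z along the tube to the cap. In the crate; to be left there.
- yellow_5: yellow-capped sample tube, 17 mm wide, 104 mm tall, ribbed cap 16.4 mm across covering the top 26 mm, body 13 mm across; origin at the centre of the bottom end, z along the tube to the cap. In the crate; to be left there.

How it is judged (in metres and radians):
On the way, in this order (a step that is already met when the one before it is completed fails the run):
1. the red-capped tube is lifted clear of the crate (height (world z) of red_tube above 0.06 m and contact force between the fingers and red_tube above 0.5 N), for 0.1 s.
2. the tube stands in the well and is pressed, through the tube alone, with the pointer in the green band (9 to 15 mm) for 2 s (horizontal distance between red_tube and well_floor below 0.006 m and z of red_tube in the frame of well_floor between -0.004 and 0.004 m and angle between red_tube's own z axis and vertical below 0.14 rad and value of joint well between 0.009 and 0.015 m and contact force between red_tube and reader above 2 N and contact force between the fingers and red_tube above 1 N and contact force between each of the arm, the fingers and reader below 0.5 N), for 2 s.
At the end, for the whole second after the job is handed in: The well is held still 9 to 15 mm down by the red-capped tube: its bottom end rests on the well floor (within 6 mm sideways and 4 mm in height), it is upright within 0.14 rad, the fingers still grip it (over 1 N), it pushes on the well (over 2 N), and neither fingers nor arm touch the reader (all of step 2 and velocity of joint well between -0.01 and 0.01 m/s); the arm keeps its last pose, push and grip.
It fails at once if the well is driven to its stop (past 20.5 mm) (value of joint well above 0.0205 m).
It fails at once if a yellow-capped tube is pulled out of its hole, shifted or tipped (distance of any of yellow_1, yellow_2, yellow_3, yellow_4, yellow_5 from where it was at the start of the episode above 0.02 m or angle between any of yellow_1, yellow_2, yellow_3, yellow_4, yellow_5's own z axis and vertical above 0.3 rad).
It also fails if it takes over 48 s, if anything falls off the work surface, if the arm or the gripper's body presses on something with over 40 N, if the wrist force passes 120 N, or if a joint passes its speed limit or range.

## Working session

There is one attempt and no reset: what is moved stays moved. The work goes in short steps, Python scripts to look and compute and a shell command to move; the robot and the scene stay as the last step left them, time stands still between calls to the robot, and variables do not carry over. Pictures are saved under pics/ and viewed, at most 10 in all, crops included, and the job is handed in when it is done.

```bash
mkdir -p pics; ls
cat > h.py <<'E'
import numpy as np, cv2
from plant import ctrl, eyes, ticket
def K(s):
    f=s["frame"].shape[0]/2/np.tan(np.radians(s["fovy"])/2)
    return f
def ray(s,u,v):
    f=K(s); xd=np.array([(u-s["cx"])/f,(v-s["cy"])/f]); x=xd.copy()
    for _ in range(30): x=xd/(1+s["k1"]*(x@x))
    R=np.array(s["R"]);t=np.array(s["t"])
    return -R.T@t, R.T@np.array([x[0],x[1],1.])
def onplane(s,u,v,z):
    o,d=ray(s,u,v); return o+d*(z-o[2])/d[2]
def atdepth(s,u,v,Z):
    o,d=ray(s,u,v); return o+d*Z
def proj(s,X):
    c=np.array(s["R"])@X+np.array(s["t"]); x=c[:2]/c[2]; x=x*(1+s["k1"]*(x@x))
    return x*K(s)+[s["cx"],s["cy"]]
def cloud(s):
    Z=s["z_map"]; h,w=Z.shape; f=K(s)
    v,u=np.mgrid[:h,:w]; xd=np.stack([(u-s["cx"])/f,(v-s["cy"])/f],-1); x=xd.copy()
    for _ in range(30): x=xd/(1+s["k1"]*(x**2).sum(-1,keepdims=True))
    c=np.concatenate([x,np.ones((h,w,1))],-1)*Z[...,None]
    return (c-np.array(s["t"]))@np.array(s["R"])
def save(s,n): cv2.imwrite("pics/"+n,cv2.cvtColor(s["frame"],cv2.COLOR_RGB2BGR))
E
python3 - <<'E'
from h import *
for n in("top","side"):
    s=eyes.snapshot(n); save(s,n+"0.png"); print(n,s["fovy"],s["k1"],-np.array(s["R"]).T@s["t"])
print(ctrl.get_obs())
E
```

```text
drive.py
pics
plant.py
top 55.277880666337694 -0.04043142162549031 [ 0.40628739 -0.08915101  0.96280445]
side 44.99953001480282 -0.17803002785541552 [0.09411085 0.42378467 0.67339039]
{'clock': 0.1, 'joint_pos': array([ 8.32548867e+01,  2.05891702e+01,  6.39277436e-01, -1.70816264e-02,
       -7.01347987e+01, -1.65062655e+01]), 'qvel': array([-0.04187495, -0.12961973,  0.12483287,  0.11616485,  0.0559895 ,
       -0.02231078]), 'tau': array([-1.14651382e-03, -5.84164560e+01,  2.93751097e+01,  7.01535836e+00,
        1.02176482e-02, -4.87190653e-05]), 'tool_pos': array([0.26634256, 0.6198075 , 0.25069957]), 'orientation': array([ 1.79914236e+02, -8.66791510e-03, -2.32571887e+01]), 'force': array([0.41967625, 1.01069877, 0.50111843]), 'moment': array([-0.02305999,  0.01744357, -0.0177554 ]), 'gripper_force': 0.0, 'opening': 0.08774821204773063}
```

View pics/top0.png

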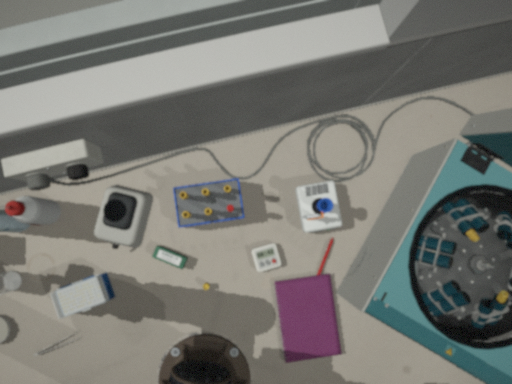

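View pics/side0.png

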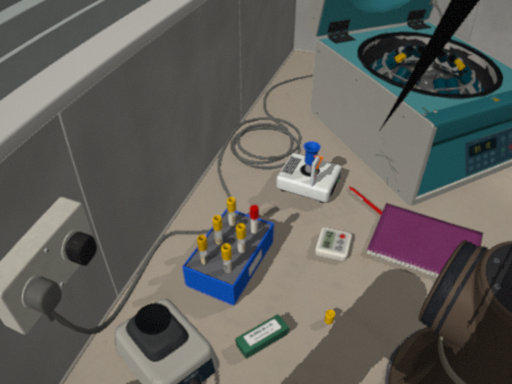

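Top view: crate at about (208,203) with the red cap at (230,209), and the reader at (319,205) with the blue well at (324,205). Side view: red cap at (254,212), well at (312,148). Next I measure them.

Run:
```python
from h import *
T=eyes.snapshot("top");S=eyes.snapshot("side")
def mask(s,kind,box):
    h=cv2.cvtColor(s["frame"],cv2.COLOR_RGB2HSV).astype(int); H,Sa,V=h[...,0],h[...,1],h[...,2]
    m={"red":((H<8)|(H>172))&(Sa>140)&(V>80),"yel":(H>18)&(H<32)&(Sa>140)&(V>90),"blue":(H>100)&(H<130)&(Sa>140)&(V>50),"org":(H>=4)&(H<18)&(Sa>110)&(V>120)}[kind]
    b=np.zeros(m.shape,bool);b[box[1]:box[3],box[0]:box[2]]=1
    return (m&b).astype(np.uint8)
def blobs(m,n=3):
    k,l,st,c=cv2.connectedComponentsWithStats(m); return [(c[i],st[i]) for i in range(1,k) if st[i,4]>=n]
for k,b in (("red",(170,175,250,230)),("yel",(170,175,250,230)),("blue",(298,180,342,232)),("org",(298,180,342,232))):
    P=cloud(T);m=mask(T,k,b)
    for c,st in blobs(m):
        z=.1115 if k in("red","yel") else .107
        print("top",k,c.round(1),st[4],onplane(T,*c,z).round(4), "zmax",np.percentile(P[m>0][:,2],90).round(3))
for k,b in (("red",(240,195,270,230)),("yel",(180,190,270,280)),("blue",(295,130,330,175)),("org",(295,130,330,180))):
    P=cloud(S);m=mask(S,k,b)
    for c,st in blobs(m):
        print("side",k,c.round(1),st, np.median(P[int(c[1])-1:int(c[1])+2,int(c[0])-1:int(c[0])+2].reshape(-1,3),0).round(4))
# crate outline
m=mask(T,"blue",(165,170,255,235)); p=cv2.findNonZero(m)
bx=cv2.boxPoints(cv2.minAreaRect(p)); q=np.array([onplane(T,*a,.056) for a in bx]);print(q.round(4)); print(np.linalg.norm(np.diff(q,axis=0),axis=1), q.mean(0))
# reader outline: white at height
P=cloud(T); z=P[...,2]; m=np.zeros(z.shape,np.uint8); m[175:240,290:350]=((z>.03)&(z<.055))[175:240,290:350]
pts=P[m>0][:,:2].astype(np.float32);r=cv2.minAreaRect(pts);print("reader",r,len(pts))
for s,n,b in((T,"tz.png",(160,170,360,240)),(S,"sz.png",(240,130,360,220))):
    I=cv2.cvtColor(s["frame"],cv2.COLOR_RGB2BGR)[b[1]:b[3],b[0]:b[2]]
    k=800//(b[2]-b[0]); cv2.imwrite("pics/"+n,cv2.resize(I,None,fx=k,fy=k,interpolation=cv2.INTER_CUBIC))
```

```text
top red [229.9 207.9] 22 [ 0.4352 -0.0606  0.1115] zmax 0.115
top yel [227.  188.5] 20 [ 0.4802 -0.053   0.1115] zmax 0.114
top yel [205.4 191.8] 20 [ 0.4715 -0.003   0.1115] zmax 0.114
top yel [183.5 195. ] 22 [0.4632 0.0473 0.1115] zmax 0.114
top yel [208.3 211.3] 22 [ 0.4265 -0.0109  0.1115] zmax 0.114
top yel [186.2 214.3] 21 [0.4187 0.0398 0.1115] zmax 0.114
top blue [323.9 204.8] 148 [ 0.4465 -0.2813  0.107 ] zmax 0.109
top org [321.8 213.8] 4 [ 0.4254 -0.2763  0.107 ] zmax 0.094
side red [253.7 211.7] [249 205  10  15 110] [ 0.4321 -0.0542  0.1094]
side yel [230.9 204. ] [227 197   9  15 117] [ 0.4776 -0.0464  0.1082]
side yel [217.  222.4] [213 215   9  16 129] [0.4682 0.005  0.1084]
side yel [240.4 230.6] [236 223  10  16 147] [ 0.4242 -0.0041  0.1091]
side yel [201.7 242.3] [197 234  10  17 139] [0.46   0.0554 0.1086]
side yel [225.9 251.2] [221 243  11  17 156] [0.4152 0.0485 0.11  ]
side blue [310.6 151.1] [304 142  16  23 236] [ 0.4406 -0.2682  0.106 ]
side org [319.1 161.5] [316 156   7  13  35] [ 0.417  -0.2669  0.0908]Traceback (most recent call last):
  File "<stdin>", line 21, in <module>
cv2.error: OpenCV(4.12.0) /io/opencv/modules/imgproc/src/convhull.cpp:143: error: (-215:Assertion failed) total >= 0 && (depth == CV_32F || depth == CV_32S) in function 'convexHull'
```

Run:
```python
from h import *
T=eyes.snapshot("top");S=eyes.snapshot("side")
# lattice fit of six caps
top=np.array([[229.9,207.9],[227,188.5],[205.4,191.8],[183.5,195],[208.3,211.3],[186.2,214.3]])
side=np.array([[253.7,211.7],[230.9,204],[217,222.4],[201.7,242.3],[240.4,230.6],[225.9,251.2]])
L=np.array([[-23,-52],[23,-52],[23,0],[23,52],[-23,0],[-23,52]])/1e3
for s,px,z in((T,top,.111),(S,side,.100)):
    W=np.array([onplane(s,*p,z)[:2] for p in px])
    A=W-W.mean(0); th=np.arctan2((L[:,0]*A[:,1]-L[:,1]*A[:,0]).sum(),(L*A).sum())
    R=np.array([[np.cos(th),-np.sin(th)],[np.sin(th),np.cos(th)]])
    F=L@R.T+W.mean(0); print("crate",W.mean(0),np.degrees(th),"red fit",F[0],"meas",W[0],"res",(abs(F-W)).max())
for p in [(310.6,151.1)]:
    o,d=ray(S,*p);print("side well ray at z .1",onplane(S,*p,.1), onplane(S,*p,.107))
for s,n in((T,"top"),(S,"side")):
    P=cloud(s);z=P[...,2]
    m=((z>.035)&(z<.05)&(P[...,0]>.35)&(P[...,0]<.55)&(P[...,1]<-.18)&(P[...,1]>-.37)).astype(np.uint8)
    print(n,"reader",cv2.minAreaRect(P[m>0][:,:2].astype(np.float32)) if m.sum() else 0,m.sum())
    q=(z>.085)&(P[...,0]>.38)&(P[...,0]<.52)&(P[...,1]<-.2)&(P[...,1]>-.35)
    f=s["frame"].astype(int);bl=(f[...,2]>f[...,0]+40)
    print("blue high",P[q&bl].mean(0),P[q&bl].min(0),P[q&bl].max(0),"other high",P[q&~bl].mean(0),P[q&~bl].min(0),P[q&~bl].max(0))
for s,n,b in((T,"tz.png",(285,170,365,230)),(S,"sz.png",(265,130,345,190))):
    I=cv2.cvtColor(s["frame"],cv2.COLOR_RGB2BGR)[b[1]:b[3],b[0]:b[2]]
    cv2.imwrite("pics/"+n,cv2.resize(I,None,fx=8,fy=8,interpolation=cv2.INTER_CUBIC))
```

```text
crate [ 0.44927703 -0.00664666] 9.54510481324507 red fit [ 0.43521831 -0.06174069] meas [ 0.43527575 -0.06053775] res 0.001240805797716564
crate [ 0.45001648 -0.00570523] 9.282587696780347 red fit [ 0.43570548 -0.06073427] meas [ 0.43568659 -0.06041978] res 0.0004554165777062025
side well ray at z .1 [ 0.44318321 -0.27641675  0.1       ] [ 0.4389217  -0.26786863  0.107     ]
top reader ((0.46201616525650024, -0.30191102623939514), (0.14361658692359924, 0.1401282101869583), 10.08438491821289) 1546
blue high [ 0.44720514 -0.28532185  0.10499722] [ 0.43186828 -0.30045785  0.08526089] [ 0.4628309  -0.26713506  0.11109778] other high [ 0.42688638 -0.26477251  0.09894082] [ 0.41266135 -0.30267927  0.08787665] [ 0.46502228 -0.24132001  0.11062386]
side reader ((0.4446234405040741, -0.2828778624534607), (0.12028974294662476, 0.1003161147236824), 11.273388862609863) 1382
blue high [ 0.44621327 -0.28373366  0.10135414] [ 0.42735907 -0.30261336  0.08595281] [ 0.4627109  -0.26691502  0.11076648] other high [ 0.42076019 -0.26000893  0.09423941] [ 0.41097941 -0.29093276  0.08507098] [ 0.4552172  -0.2397093   0.10299367]
```

View pics/tz.png

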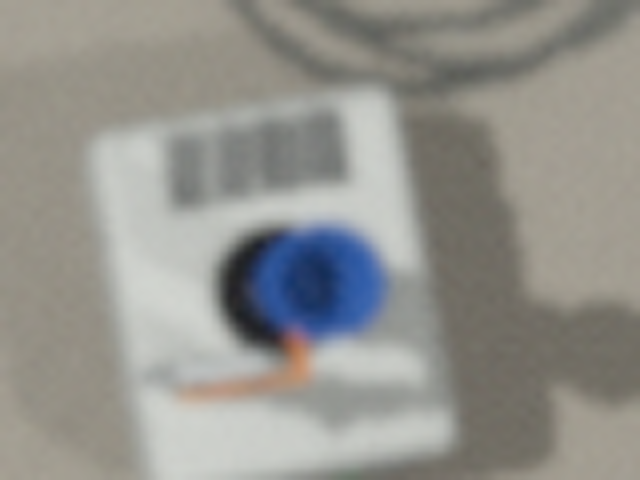

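View pics/sz.png

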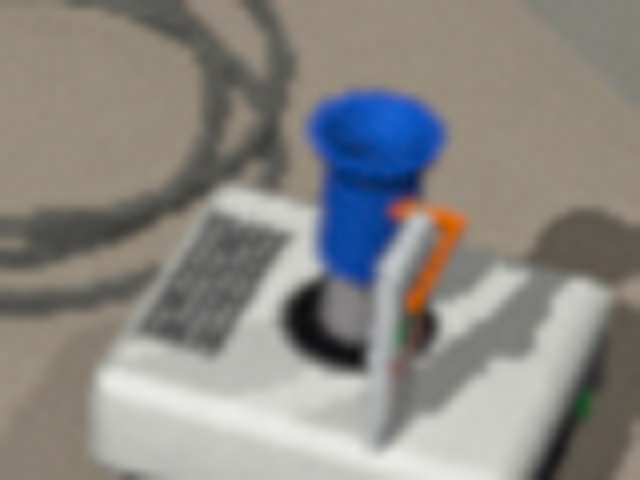

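The top crop shows the rim at about (318,285) with the scale post slab and orange pointer below it. The side crop confirms the post stands to the -x/+y of the well. Estimates are red tube (0.4355,-0.061), crate yaw 9.4°, and well about (0.446,-0.283). The gripper will close along the crate's diagonal, away from the neighbours, so the tool yaw is about -125.6°.

```bash
cat >> h.py <<'E'
from scipy.spatial.transform import Rotation as Ro
def shift(target,yaw=None):
    o=ctrl.get_obs(); R=Ro.from_euler('xyz',o["orientation"],degrees=True)
    d=R.inv().apply(np.array(target)-o["tool_pos"])
    print("tool shift",d.round(4),"turn",None if yaw is None else round(-((yaw-o["orientation"][2]+180)%360-180),2),"pose",o["tool_pos"].round(4),o["orientation"].round(2),"t",o["clock"])
E
python3 -c "
from h import *
shift([.4355,-.061,.30],-125.6)"
```

```text
tool shift [ 0.4242  0.559  -0.0484] turn 102.35 pose [0.2664 0.62   0.2512] [179.97  -0.   -23.25] t 0.3
```

The manual's scale: shifts go in shares of 0.4 m and turns go in shares of 360 degrees. Converting my numbers, 0.329 m / 0.4 = 0.8225, 0.282 m / 0.4 = 0.705, 70 degrees / 360 = 0.1944.

```bash
python3 drive.py '0,0,-0.12,0,0.06 | 0.0875,0.1175,-0.12,0.0278,0.06 | 0.175,0.235,-0.12,0.0556,0.06 | 0.2625,0.3525,-0.12,0.0833,0.06 | 0.35,0.47,-0.12,0.1111,0.06 | 0.4375,0.5875,-0.12,0.1389,0.06 | 0.525,0.705,-0.12,0.1667,0.06 | 0.6125,0.8225,-0.12,0.1944,0.06'; python3 -c "
from h import *
shift([.4355,-.061,.30],-125.6)"
```

```text
clock: 1.3
tool_pos: [0.3617, 0.2193, 0.2999]
orientation: [-180.0, 0.0, -93.5]
force: [1.9, -0.0, 0.3]
opening: 0.0598
gripper_force: 0.0
tool shift [ 0.2752 -0.091  -0.0003] turn 32.06 pose [0.3617 0.2193 0.2999] [-1.7997e+02  5.0000e-02 -9.3540e+01] t 1.3
```

In the tool's units: 0.2752 m / 0.4 = 0.688, 0.22 m / 0.4 = 0.55, 32 degrees / 360 = 0.0889.

```bash
python3 drive.py '0.1375,-0.045,0,0.0222,0.06 | 0.275,-0.09,0,0.0444,0.06 | 0.4125,-0.135,0,0.0667,0.06 | 0.55,-0.18,0,0.0889,0.06 | 0.688,-0.2275,0,0.0889,0.06 | 0.688,-0.2275,0,0.0889,0.06 | 0.688,-0.2275,0.2,0.0889,0.06 | 0.688,-0.2275,0.275,0.0889,0.06'
python3 - <<'E'
from h import *
shift([.4355,-.061,.103],-125.6)
T=eyes.snapshot("top");S=eyes.snapshot("side")
I=np.vstack([cv2.resize(s["frame"][b:b+90,a:a+120],None,fx=3.3,fy=3.3) for s,a,b in((S,200,140),)])
J=cv2.resize(T["frame"][150:240,160:280],None,fx=3.3,fy=3.3)
cv2.imwrite("pics/a.png",cv2.cvtColor(np.hstack([I,J]),cv2.COLOR_RGB2BGR))
E
```

```text
clock: 2.3
tool_pos: [0.4364, -0.0585, 0.1881]
orientation: [-180.0, 0.1, -125.3]
force: [0.3, 1.0, 0.1]
opening: 0.0603
gripper_force: 0.0
tool shift [ 0.0026 -0.0008  0.0851] turn 0.32 pose [ 0.4364 -0.0585  0.1881] [-1.8000e+02  5.0000e-02 -1.2528e+02] t 2.3
```

View pics/a.png

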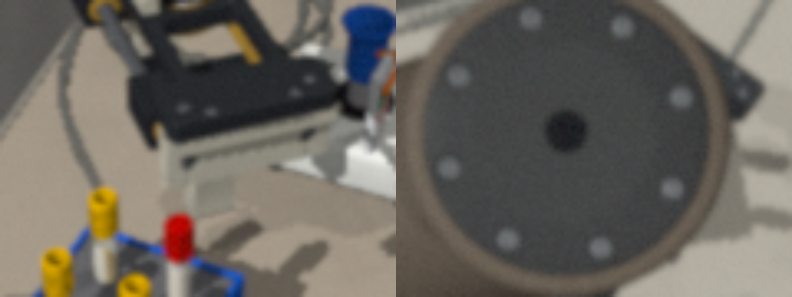

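The gripper hangs above the red cap (crop (178,237)) with one finger visible at about (205,190), and the path down is clear. I'll settle, correct, then descend.

In the tool's units: 0.04 m / 0.4 = 0.1.

```bash
python3 drive.py '0,0,0.1,0,0.06 | 0,0,0.1,0,0.06 | 0,0,0.1,0,0.06'
python3 - <<'E'
from h import *
shift([.4355,-.061,.103],-125.6)
S=eyes.snapshot("side")
cv2.imwrite("pics/b.png",cv2.cvtColor(cv2.resize(S["frame"][140:260,180:320],None,fx=5,fy=5),cv2.COLOR_RGB2BGR))
E
```

```text
clock: 2.78
tool_pos: [0.4383, -0.0583, 0.1517]
orientation: [-179.9, 0.1, -125.2]
force: [0.3, 0.4, 0.4]
opening: 0.0599
gripper_force: 0.0
tool shift [0.0039 0.0008 0.0487] turn 0.42 pose [ 0.4383 -0.0583  0.1517] [-1.7989e+02  7.0000e-02 -1.2518e+02] t 2.775
```

View pics/b.png

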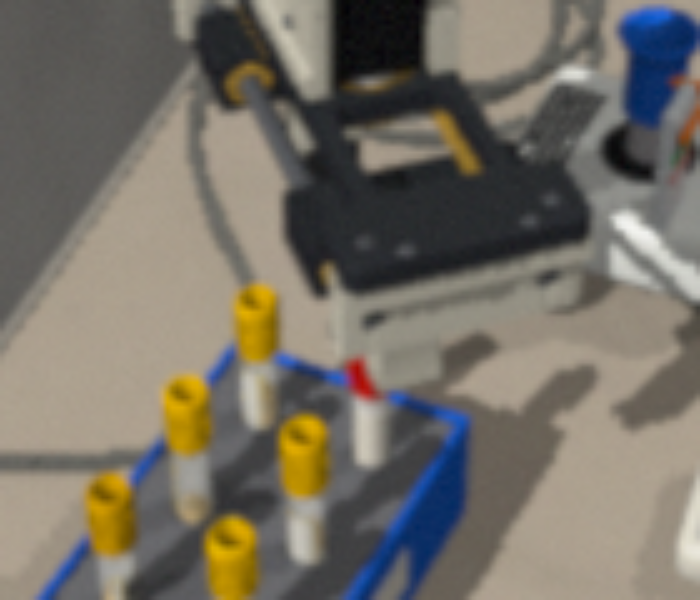

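The near finger stands in front of the cap at crop (405,365). I check its position against its expected projection.

Run:
```python
from h import *
S=eyes.snapshot("side");o=ctrl.get_obs();R=Ro.from_euler('xyz',o["orientation"],degrees=True);p=o["tool_pos"]
g=lambda X:((proj(S,X)-[180,140])*5).round(0)
for x in(-.0095,.0095):
    for y in(-.052,-.03,.03,.052): print(x,y,(p+R.apply([x,y,.025])).round(3),g(p+R.apply([x,y,.025])))
print("tip centre",g(p+R.apply([0,0,.025])),"cap top",g(np.array([.4355,-.061,.112])), "under tcp", g(np.array([p[0],p[1],.112])))
P=cloud(S)
print([P[140+v//5,180+u//5].round(4) for u,v in((385,365),(405,370),(430,360))])
m=(P[...,2]>.12)&(P[...,2]<.14)&(abs(P[...,0]-.43)<.06)&(abs(P[...,1]+.05)<.07)
q=R.inv().apply(P[m]-p); print(len(q),np.percentile(q,[2,50,98],axis=0))
```

```text
-0.0095 -0.052 [ 0.486 -0.081  0.127] [286. 218.]
-0.0095 -0.03 [ 0.468 -0.068  0.127] [306. 256.]
-0.0095 0.03 [ 0.419 -0.033  0.127] [362. 367.]
-0.0095 0.052 [ 0.401 -0.021  0.127] [384. 411.]
0.0095 -0.052 [ 0.475 -0.096  0.127] [336. 207.]
0.0095 -0.03 [ 0.457 -0.083  0.127] [356. 244.]
0.0095 0.03 [ 0.408 -0.049  0.127] [415. 354.]
0.0095 0.052 [ 0.39  -0.036  0.126] [438. 397.]
tip centre [359. 304.] cap top [370. 333.] under tcp [359. 334.]
[array([ 0.4044, -0.0254,  0.1422]), array([ 0.4007, -0.0317,  0.1369]), array([ 0.3955, -0.0389,  0.1387])]
62 [[-0.01116551  0.03723446  0.01177341]
 [-0.00203822  0.04581474  0.01695709]
 [ 0.01063557  0.04753131  0.0221044 ]]
```

The projection is consistent. I correct by 4 mm and go down to grasp.

In the tool's units: 0.049 m / 0.4 = 0.1225, 0.025 m / 0.4 = 0.0625, 0.4 degrees / 360 = 0.0011.

```bash
python3 drive.py '0.01,0.0025,0,0.0011,0.06 | 0.01,0.0025,0.0625,0.0011,0.06 | 0.01,0.0025,0.1225,0.0011,0.06 | 0.01,0.0025,0.1225,0.0011,0.06 | 0.01,0.0025,0.1225,0.0011,0.06'; python3 -c "
from h import *
shift([.4355,-.061,.103],-125.6)"
```

```text
clock: 3.5
tool_pos: [0.4343, -0.0615, 0.1015]
orientation: [-180.0, 0.0, -125.6]
force: [-0.2, 0.7, -0.2]
opening: 0.0596
gripper_force: 0.0
tool shift [-0.001  -0.0007 -0.0015] turn -0.04 pose [ 0.4343 -0.0615  0.1015] [-1.7995e+02  3.0000e-02 -1.2564e+02] t 3.5
```

In the tool's units: -0.001 m / 0.4 = -0.0025.

```bash
python3 drive.py '-0.0025,0,-0.0025,0,0.03 | -0.0025,0,-0.0025,0,0.02 | -0.0025,0,-0.0025,0,0.0 | -0.0025,0,-0.0025,0,0.0 | -0.0025,0,-0.0025,0,0.0 | -0.0025,0,-0.0025,0,0.0'
```

```text
clock: 4.25
tool_pos: [0.4347, -0.0607, 0.1016]
orientation: [-180.0, 0.0, -125.6]
force: [2.1, -2.1, -0.8]
opening: 0.0158
gripper_force: 30.0
```

In the tool's units: -0.15 m / 0.4 = -0.375, -0.14 m / 0.4 = -0.35.

```bash
python3 drive.py '0,0,-0.075,0,0 | 0,0,-0.2,0,0 | 0,0,-0.35,0,0 | 0,0,-0.375,0,0 | 0,0,-0.375,0,0 | 0,0,-0.375,0,0'
python3 - <<'E'
from h import *
shift([.446,-.283,.25])
S=eyes.snapshot("side")
cv2.imwrite("pics/c.png",cv2.cvtColor(cv2.resize(S["frame"][60:260,180:340],None,fx=3,fy=3),cv2.COLOR_RGB2BGR))
E
```

```text
clock: 5.0
tool_pos: [0.4335, -0.0608, 0.25]
orientation: [179.9, -0.1, -125.7]
force: [0.5, -0.9, -0.5]
opening: 0.0156
gripper_force: 30.0
tool shift [ 0.1733 -0.1398  0.    ] turn None pose [ 0.4335 -0.0608  0.25  ] [ 1.7989e+02 -1.0000e-01 -1.2566e+02] t 5.0
```

View pics/c.png

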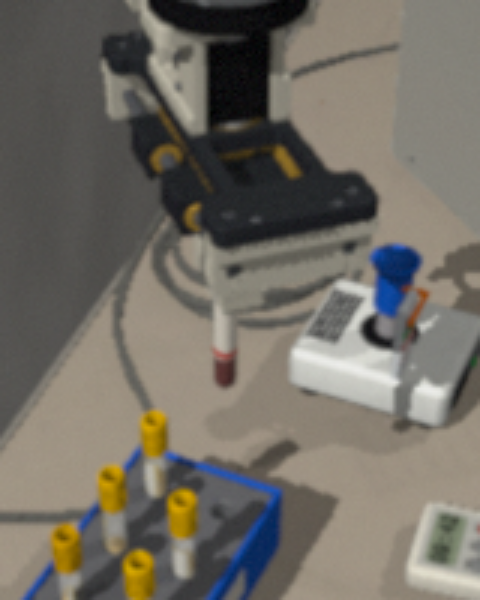

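The tube is held upright, its bottom at crop (224,385), and the yellows are undisturbed. Next I move over the well.

In the tool's units: 0.1733 m / 0.4 = 0.4333, -0.1398 m / 0.4 = -0.3495.

```bash
python3 drive.py '0.0875,-0.07,0,0,0 | 0.1875,-0.15,0,0,0 | 0.2875,-0.2325,0,0,0 | 0.375,-0.3025,0,0,0 | 0.4333,-0.3495,0,0,0 | 0.4333,-0.3495,0,0,0 | 0.4333,-0.3495,0,0,0 | 0.4333,-0.3495,0,0,0'
python3 - <<'E'
from h import *
shift([.446,-.283,.25])
S=eyes.snapshot("side");o=ctrl.get_obs();p=o["tool_pos"]
print("expected bottom px",proj(S,np.array([p[0],p[1],.157])),"well rim px",proj(S,np.array([.446,-.283,.107])))
cv2.imwrite("pics/d.png",cv2.cvtColor(cv2.resize(S["frame"][80:190,265:365],None,fx=5,fy=5,interpolation=cv2.INTER_CUBIC),cv2.COLOR_RGB2BGR))
f=S["frame"].astype(int)
bl=(f[...,2]>f[...,0]+60)&(f[...,2]>f[...,1]+40); bl[:, :290]=0; bl[:120]=0;bl[175:]=0;bl[:,335:]=0
for v in range(130,176): 
    u=np.where(bl[v])[0]
    if len(u): print(v,u.min(),u.max(),end="; ")
print()
P=cloud(S);m=(P[...,2]>.145)&(P[...,2]<.2)&(abs(P[...,0]-.446)<.05)&(abs(P[...,1]+.283)<.05)
for v in range(85,150):
    u=np.where(m[v])[0]
    if len(u): print(v,u.min(),u.max(),P[v,int(u.mean()),2].round(3),end="; ")
E
```

```text
clock: 6.05
tool_pos: [0.4469, -0.2822, 0.2512]
orientation: [180.0, -0.0, -125.6]
force: [-0.1, 0.2, -0.8]
opening: 0.0154
gripper_force: 30.0
tool shift [0.0012 0.0003 0.0012] turn None pose [ 0.4469 -0.2822  0.2512] [ 1.7996e+02 -1.0000e-02 -1.2559e+02] t 6.05
expected bottom px [312.5553845  126.36692885] well rim px [311.25853668 146.40079754]
142 307 316; 143 305 317; 144 304 318; 145 304 319; 146 304 320; 147 304 320; 148 304 319; 149 305 319; 150 306 317; 151 306 316; 152 306 316; 153 306 316; 154 306 314; 155 306 313; 156 306 312; 157 305 313; 158 305 313; 159 305 313; 160 305 313; 161 305 312; 162 305 311; 163 306 311; 164 307 311; 165 310 310; 
109 311 311 0.199; 110 311 317 0.199; 111 311 317 0.197; 112 311 317 0.195; 113 311 316 0.193; 114 311 316 0.189; 115 311 316 0.189; 116 311 316 0.187; 117 310 316 0.183; 118 310 316 0.182; 119 310 316 0.177; 120 310 316 0.176; 121 310 315 0.173; 122 310 315 0.172; 123 310 315 0.17; 124 310 315 0.168; 125 310 315 0.163; 126 311 313 0.163;
```

View pics/d.png

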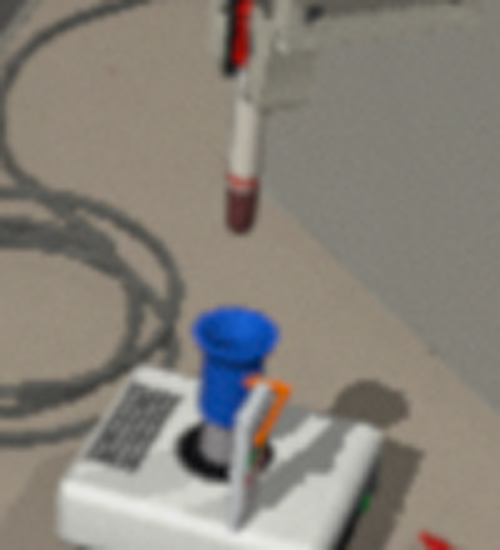

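The tube bottom is at about (312.5,125.5) and the rim ellipse centre at about (312,146) in full pixels. The tube is close to centred over the well.

Run:
```python
from h import *
T=eyes.snapshot("top");S=eyes.snapshot("side")
print("rim side",onplane(S,312,146.2,.107),"rim top",onplane(T,324.9,205,.107))
print("tube axis from side:",[ (z,onplane(S,u,v,z).round(4)) for u,v,z in((312.4,125.7,.157),(312.5,122,.168))])
# lateral sensitivity
p=np.array([.4469,-.2822,.157]);print([proj(S,p+d)-proj(S,p) for d in np.eye(3)*.001])
for z in(.16,.17,.19): print(z,proj(S,np.array([.4469,-.2822,z])))
o=ctrl.get_obs();R=Ro.from_euler('xyz',o["orientation"],degrees=True);print(R.as_matrix().round(3))
```

```text
rim side [ 0.44509012 -0.28453125  0.107     ] rim top [ 0.4461427  -0.28372432  0.107     ]
tube axis from side: [(0.157, array([ 0.4485, -0.2841,  0.157 ])), (0.168, array([ 0.4474, -0.2808,  0.168 ]))]
[array([-0.43047415, -0.16165792]), array([-0.24422608,  0.22231806]), array([ 0.03945463, -0.41447701])]
0.16 [312.73702597 125.12791924]
0.17 [313.13442998 120.94325868]
0.19 [313.94067752 112.41222376]
[[-0.582 -0.813  0.   ]
 [-0.813  0.582 -0.   ]
 [-0.    -0.    -1.   ]]
```

In the tool's units: 0.07 m / 0.4 = 0.175, 0.065 m / 0.4 = 0.1625.

```bash
python3 drive.py '0.005,0,0.05,0,0 | 0.005,0,0.1125,0,0 | 0.005,0,0.1375,0,0 | 0.005,0,0.15,0,0 | 0.005,0,0.1625,0,0 | 0.005,0,0.175,0,0 | 0.005,0,0.175,0,0 | 0.005,0,0.175,0,0'
```

```text
clock: 7.2
tool_pos: [0.4459, -0.2846, 0.1818]
orientation: [-180.0, 0.0, -125.7]
force: [-0.6, 0.2, 0.2]
opening: 0.0159
gripper_force: 30.0
```

In the tool's units: 0.017 m / 0.4 = 0.0425, 0.012 m / 0.4 = 0.03.

```bash
python3 drive.py '0,0,0.015,0,0 | 0,0,0.03,0,0 | 0,0,0.0425,0,0 | 0,0,0.0425,0,0 | 0,0,0.0425,0,0'; python3 drive.py '0,0,0.0075,0,0 | 0,0,0.015,0,0 | 0,0,0.015,0,0 | 0,0,0.015,0,0'
```

```text
clock: 7.82
tool_pos: [0.4459, -0.2846, 0.1646]
orientation: [180.0, -0.0, -125.6]
force: [0.1, 0.2, 0.2]
opening: 0.0159
gripper_force: 30.0
clock: 8.32
tool_pos: [0.4461, -0.2847, 0.1589]
orientation: [-180.0, 0.0, -125.6]
force: [1.1, -0.9, 3.0]
opening: 0.0158
gripper_force: 30.0
```

In the tool's units: 0.006 m / 0.4 = 0.015, 0.003 m / 0.4 = 0.0075.

```bash
python3 drive.py '0,0,0.0075,0,0 | 0,0,0.015,0,0 | 0,0,0.015,0,0 | 0,0,0.015,0,0'
python3 - <<'E'
from h import *
F=[]
for i in range(4):
    S=eyes.snapshot("side");o=ctrl.get_obs();F.append([*o["force"],o["tool_pos"][2]])
print(np.mean(F,0))
cv2.imwrite("pics/e.png",cv2.cvtColor(cv2.resize(S["frame"][120:190,285:345],None,fx=8,fy=8,interpolation=cv2.INTER_CUBIC),cv2.COLOR_RGB2BGR))
f=S["frame"].astype(int)
bl=(f[...,2]>f[...,0]+60)&(f[...,2]>f[...,1]+40)
for v in range(130,176): 
    u=np.where(bl[v,290:335])[0]
    if len(u): print(v,u.min()+290,u.max()+290,end="; ")
og=(f[...,0]>f[...,2]+90)&(f[...,1]>f[...,2]+20)
ys,xs=np.where(og[150:180,312:330]);print("\norange",ys.min()+150,ys.mean()+150,xs.mean()+312,len(ys))
print("px per mm",proj(S,np.array([.42,-.267,.09]))-proj(S,np.array([.42,-.267,.08])))
E
```

```text
clock: 8.82
tool_pos: [0.4462, -0.2847, 0.1529]
orientation: [-180.0, 0.0, -125.6]
force: [-0.4, 0.3, 6.3]
opening: 0.0155
gripper_force: 30.0
[-0.80870354  0.68107637  6.38139481  0.1529215 ]
146 306 308; 147 304 316; 148 304 318; 149 303 319; 150 304 319; 151 304 319; 152 305 319; 153 305 318; 154 306 317; 155 306 315; 156 306 314; 157 305 314; 158 305 313; 159 305 312; 160 305 312; 161 305 312; 162 305 311; 163 305 311; 164 305 311; 165 304 311; 166 304 311; 167 306 311; 168 308 310; 
orange 161 166.73333333333335 318.06666666666666 15
px per mm [ 0.42790906 -3.80583813]
```

View pics/e.png

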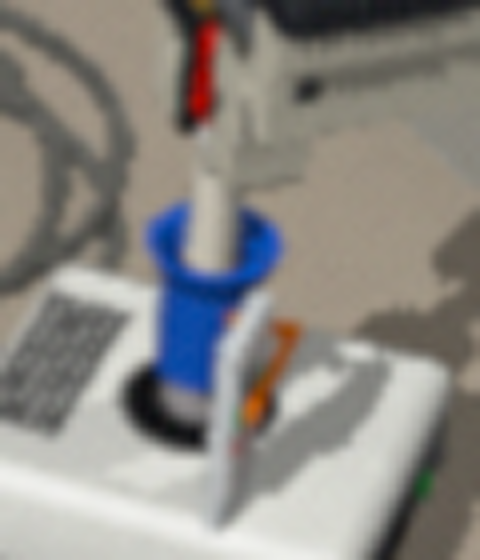

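The tube stands in the well and the pointer is now near the top of the green band. The rim has dropped about 4 px, or roughly 10 mm. I press 2.5 mm more.

In the tool's units: 0.0025 m / 0.4 = 0.0063, 0.0015 m / 0.4 = 0.0038.

```bash
python3 drive.py '0,0,0.0038,0,0 | 0,0,0.0063,0,0 | 0,0,0.0063,0,0 | 0,0,0.0063,0,0'
python3 - <<'E'
from h import *
F=[];I=0
for i in range(6):
    S=eyes.snapshot("side");o=ctrl.get_obs();F.append([*o["force"],o["tool_pos"][2]]);I=I+S["frame"].astype(float)/6
print(np.mean(F,0)); I=I.astype(np.uint8)
cv2.imwrite("pics/f.png",cv2.cvtColor(cv2.resize(I[120:190,285:345],None,fx=8,fy=8,interpolation=cv2.INTER_CUBIC),cv2.COLOR_RGB2BGR))
f=I.astype(int)
bl=(f[...,2]>f[...,0]+60)&(f[...,2]>f[...,1]+40)
for v in range(145,172): 
    u=np.where(bl[v,290:335])[0]
    if len(u): print(v,u.min()+290,u.max()+290,end="; ")
E
```

```text
clock: 9.52
tool_pos: [0.4462, -0.2848, 0.1506]
orientation: [-179.9, 0.0, -125.6]
force: [-0.0, -0.1, 6.2]
opening: 0.0155
gripper_force: 30.0
[-0.10212111  0.31677686  7.15694833  0.15056527]
147 305 308; 148 304 316; 149 304 318; 150 303 319; 151 304 319; 152 304 319; 153 305 318; 154 305 318; 155 306 316; 156 306 315; 157 305 313; 158 305 313; 159 305 312; 160 305 312; 161 305 312; 162 305 311; 163 305 311; 164 305 311; 165 304 311; 166 304 311; 167 304 311; 168 306 311; 169 308 310;
```

View pics/f.png

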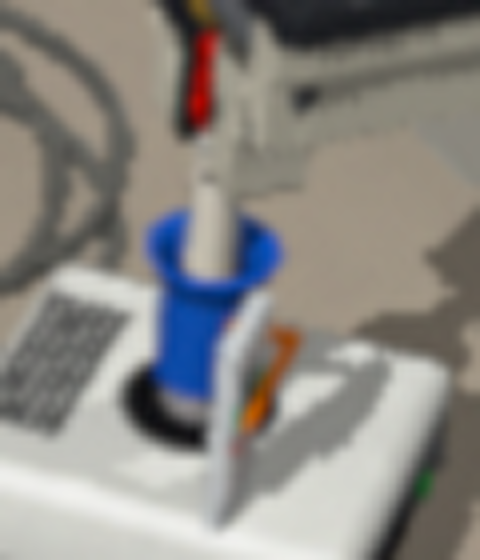

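The pointer tip at crop (250,425) is level with the green at (238,415) and above the red at (238,450). Force, height and image agree on about 11 mm. I nudge 0.7 mm further and hold over two seconds.

In the tool's units: 0.0007 m / 0.4 = 0.0018.

```bash
python3 drive.py '0,0,0.0018,0,0 | 0,0,0.0018,0,0 | 0,0,0.0018,0,0 | 0,0,0.0018,0,0 | 0,0,0.0018,0,0 | 0,0,0.0018,0,0 | 0,0,0.0018,0,0 | 0,0,0.0018,0,0'; for i in 1 2; do python3 drive.py '0,0,0,0,0 | 0,0,0,0,0 | 0,0,0,0,0 | 0,0,0,0,0 | 0,0,0,0,0 | 0,0,0,0,0 | 0,0,0,0,0 | 0,0,0,0,0'; done
python3 - <<'E'
from h import *
z=[]
for i in range(5):
    S=eyes.snapshot("side");z.append([*ctrl.get_obs()["force"],ctrl.get_obs()["tool_pos"][2]])
print(np.mean(z,0))
A=cv2.cvtColor(cv2.imread("pics/side0.png"),cv2.COLOR_BGR2GRAY); B=cv2.cvtColor(S["frame"],cv2.COLOR_RGB2GRAY)
# rim's left lip as a template in the first picture
t=cv2.resize(A[141:158,300:309],None,fx=8,fy=8,interpolation=cv2.INTER_CUBIC);b=cv2.resize(B[135:170,296:316],None,fx=8,fy=8,interpolation=cv2.INTER_CUBIC)
r=cv2.matchTemplate(b,t,cv2.TM_CCOEFF_NORMED);_,s,_,l=cv2.minMaxLoc(r);print(s,"shift px",l[0]/8-4,l[1]/8-6)
print("expected for 12mm",proj(S,np.array([.4455,-.284,.095]))-proj(S,np.array([.4455,-.284,.107])))
E
```

```text
clock: 10.82
tool_pos: [0.4463, -0.2848, 0.1499]
orientation: [-179.9, 0.0, -125.6]
force: [0.4, -0.2, 7.2]
opening: 0.0155
gripper_force: 30.0
clock: 11.82
tool_pos: [0.4463, -0.2848, 0.1499]
orientation: [-179.9, 0.0, -125.6]
force: [0.8, 0.1, 7.5]
opening: 0.0154
gripper_force: 30.0
clock: 12.82
tool_pos: [0.4463, -0.2848, 0.1499]
orientation: [-179.9, 0.0, -125.6]
force: [-1.0, -0.1, 7.5]
opening: 0.0156
gripper_force: 30.0
[0.12474743 0.50644945 8.07968673 0.14990723]
0.8133455514907837 shift px -0.375 5.625
expected for 12mm [-0.45531539  4.62550695]
```

The template match (weak score) suggests a bit more travel, so I check it again on the blueness channel before handing in.

Run:
```python
from h import *
I=0;F=[]
for i in range(8): 
    S=eyes.snapshot("side");I=I+S["frame"].astype(float)/8;F.append(ctrl.get_obs()["force"][2])
A=cv2.imread("pics/side0.png").astype(np.float32)[...,::-1]; I=I.astype(np.float32)
ch=lambda x:np.ascontiguousarray(np.clip(x[...,2]-x[...,0],0,255))
for (y0,y1,x0,x1) in((139,153,300,308),(139,151,299,307),(144,153,300,310),(139,153,318,323),(139,150,317,324)):
    t=cv2.resize(ch(A)[y0:y1,x0:x1],None,fx=10,fy=10,interpolation=cv2.INTER_LINEAR)
    b=cv2.resize(ch(I)[y0-2:y1+10,x0-3:x1+3],None,fx=10,fy=10,interpolation=cv2.INTER_LINEAR)
    r=cv2.matchTemplate(b,t,cv2.TM_CCOEFF_NORMED);_,s,_,l=cv2.minMaxLoc(r);d=l[1]/10-2;print(round(s,3),"px",l[0]/10-3,d,"mm",round(d/.385,1))
print("Fz",np.mean(F))
```

```text
0.985 px -0.5 4.8 mm 12.5
0.994 px -0.2999999999999998 4.8 mm 12.5
0.864 px -1.5 4.5 mm 11.7
0.994 px -0.5 5.0 mm 13.0
0.981 px -0.2999999999999998 5.1 mm 13.2
Fz 7.627942323718322
```

```bash
python3 -c "
from plant import ctrl, eyes, ticket
print(ticket.close_job())"
```

```text
the job is handed in; nothing more can be done
None
```

I handed the job in with the red-capped tube gripped and upright in the well, held about 12.5 mm down (about 7.6 N) for more than two seconds; no verdict came back, and the yellow tubes were still in their holes when last seen after the lift.

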